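# Put the new groceries away behind the old ones

### The job

Put the four new groceries on the pantry counter (a can, two spice jars and a carton) away, each into the wire basket that already holds one of its kind. Stand each upright on the basket's floor behind the old one (farther from the basket's front with the label holder), so that the old one is used first, and turn the carton square to the basket like the old carton. Set everything down gently, without dropping it, and leave the old ones standing where they are.

Things in the scene. Friction and masses are not known exactly. Their poses are not given: they have to be found in the camera images.
- basket_cans: Black wire basket holding the old can; one of three alike, side by side in any order, fixed. Outside 208 (x) by 130 mm (y), inside 200 by 122; sides and back 55 mm high, front 34 mm, with a blank metal label holder outside. Grey liner floor 6 mm above the counter. Origin: centre of the underside, at counter height. x: from front (label, robot side) to back; z up; turned up to 7 degrees.
- basket_jars: Black wire basket holding the old spice jar; one of three alike, side by side in any order, fixed. Outside 208 (x) by 130 mm (y), inside 200 by 122; sides and back 55 mm high, front 34 mm, with a blank metal label holder outside. Grey liner floor 6 mm above the counter. Origin: centre of the underside, at counter height. x: from front (label, robot side) to back; z up; turned up to 7 degrees.
- basket_cartons: Black wire basket holding the old carton; one of three alike, side by side in any order, fixed. Outside 208 (x) by 130 mm (y), inside 200 by 122; sides and back 55 mm high, front 34 mm, with a blank metal label holder outside. Grey liner floor 6 mm above the counter. Origin: centre of the underside, at counter height. x: from front (label, robot side) to back; z up; turned up to 7 degrees.
- can_old_center (a point): Cylindrical steel food can with a paper label, 54 mm diameter, 87 mm high, about 0.2 kg, flat ends. The old one, upright in its basket by the front wall, centre 66 to 72 mm in front of the basket's centre. Point: its centre, half-way up; z up.
- jar_old_center (a point): Round spice jar of brown glass with a paper label and a black screw cap, 44 mm diameter (cap 41 mm), 96 mm high, about 0.15 kg; glass part straight up to 72 mm above the base. The old one, upright in its basket by the front wall, centre 69 to 75 mm in front of the basket's centre. Point: its centre, half-way up; z up.
- carton_old_center (a point): Upright folding carton of plain cardboard, 35 mm thick (its x), 70 mm wide (its y), 90 mm high, about 0.12 kg, with a paper panel on both broad faces. The old one, upright in its basket by the front wall, centre 72 to 78 mm in front of the basket's centre. Point: its centre, half-way up; z up. Its broad faces look to the front and back of the basket.
- can_new_center (a point): New can. Cylindrical steel food can with a paper label, 54 mm diameter, 87 mm high, about 0.2 kg, flat ends. Starts standing upright on the counter between the robot and the baskets or to the side of them. Point: its centre, half-way up; z up.
- jar_new_a_center (a point): One of two like new jars. Round spice jar of brown glass with a paper label and a black screw cap, 44 mm diameter (cap 41 mm), 96 mm high, about 0.15 kg; glass part straight up to 72 mm above the base. Starts standing upright on the counter between the robot and the baskets or to the side of them. Point: its centre, half-way up; z up.
- jar_new_b_center (a point): The other new jar. Round spice jar of brown glass with a paper label and a black screw cap, 44 mm diameter (cap 41 mm), 96 mm high, about 0.15 kg; glass part straight up to 72 mm above the base. Starts standing upright on the counter between the robot and the baskets or to the side of them. Point: its centre, half-way up; z up.
- carton_new_center (a point): New carton. Upright folding carton of plain cardboard, 35 mm thick (its x), 70 mm wide (its y), 90 mm high, about 0.12 kg, with a paper panel on both broad faces. Starts standing upright on the counter between the robot and the baskets or to the side of them. Point: its centre, half-way up; z up. Turned by up to about 45 degrees.
Things that resemble listed ones, but are neither listed nor needed, are in the scene too. Leave any green look-alike of the basket_cans alone. What is shaped like the part that bears carton_new_center but yellow is not meant.

How it is judged:
By the outcome, as a careful person would: the job done as asked, in the order asked, and still so for the second after the job is handed in, with the robot touching nothing.
It also fails if it takes over 115 s, if anything falls off the work surface, if the arm or the gripper's body presses on something with over 40 N, if the wrist force passes 120 N, or if a joint passes its speed limit or range.

### The arm

A 6-joint arm with a two-finger parallel gripper is mounted at the origin on the work surface. World frame = base frame: x ahead of the robot, y to its left, z up, the work surface at z = 0. Lengths are in m, angles in rad, forces in N, time in s.
With the tool pointing down it reaches from about 0.425 to 0.95 m from the base axis. Payload 3.5 kg.
Tool frame: the origin (TCP) lies at the very end of the fingers, on their centre line; the grasp point (between the pads) lies 19 mm behind it; z points along the fingers, y is the line along which they close (so a half turn about z gives the same grasp; the last joint's range is limited). The gripper opens to 85 mm and grips with 20 to 120 N. Pads are 22 mm wide; open, the fingers measure 114 mm over their backs; the gripper's body (76 mm by 85 mm) begins 54 mm behind the grasp point. The pads swing forward as they close: fully open they stand 13 mm farther back than shut.
Start: joints at [1.029, 0.286, 1.577, -0, 1.279, -0.15], TCP at [0.258, 0.624, 0.231] pointing down, gripper open.
Joint ranges: [-2.77, 2.77], [-0.9, 2.22], [0.21, 2.48], [-1.53, 4.67], [0.24, 2.81], [-2.84, 2.84]. Speed limits (rad/s): [2.79, 2.79, 3.14, 3.14, 3.14, 3.14].

### API

Orientations are given as a unit quaternion [w, x, y, z].
In Python, from plant import bot, vision, spotter gives the robot as it stands.
- The arm moves only by the tool carry_out, never from a script. Its argument "plan" is a list of rows, each a list of 7 numbers: the shift along the tool's x, y, z in mm, then the turn, a rotation vector about the tool's x, y, z in degrees, then the opening, from 0 (shut) to 1 (fully open). A call has 1 to 5 rows; each row shifts and turns the commanded pose from where the row before left it, along the tool's axes as they then stand; what a row does not reach is not made up. A row lasts 1/10 s, in which the tool goes at most 50 mm and 8.59 degrees, less where a joint would pass 70% of its speed; a pose out of reach is approached as far as the arm can. A call is refused whole if a number of a shift passes 50 or a number of a turn 8.59, either way. A call with a gripper value outside its range is refused whole. The fingers move at their own pace and stop on an object; "newtons" is the grip in N (left out, the last holds). Time passes only in rows, so rows that do not move let the fingers close. It gives the time, the measured TCP pose, the force, the opening and the grip force at its end, in the units of the state.
- bot.observe(): the state, without advancing time (a new reading comes with each control period).
- vision.snapshot(name): name is "scene" or "top" or "wrist"; returns (picture, depth): 480x640x3 uint8, red, green, blue; 480x640 float32, m along the optical axis (not along the pixel's ray), 0 where there is no reading.
- vision.camera_model(name): a dict with "camera_matrix" (3x3 intrinsics, pixels), "eye" and "attitude" of the camera in the world. Camera axes: x right, y down, z forward; pixel columns grow to the right and rows downward; lengths in m; the calibration is good to about 2 mm. The wrist camera is an equidistant fisheye: a pixel r from the principal point sees the ray r / f radians off the axis. A picture is of the moment at which its call begins: read the wrist's pose just before it. camera_model takes no time and is no camera call; for the wrist camera it gives the pose at the moment of the call.
- bot.hand_in(): hands the job in; it is judged then, once.
Trained networks look in the newest picture that a camera, given by its name, has taken for a name from the list of things; names that differ only in an ending like _2 or _b are one class to them, and where a whole thing is asked for, a point or a joint stands for the part that bears it (a point fixed in the world has none). Each returns a list of dicts, best first, with "p" (0 to 1); they miss things now and then, are a little off and sometimes report something else, mostly with a low value. They report only what shows in the picture. A call takes as long as a camera call. They do not tell look-alikes from the thing itself.
- spotter.search_frame(thing, camera): "point" ([column, row] in pixels, amid what is visible of it).
- spotter.mark_of(thing, camera): "point" ([column, row] in pixels: a listed point, or the origin of a listed thing).
The state is a dict: "time": time; "joint_positions": joint angles; "qd": joint speeds; "tau": joint torques, N m; "tcp_pos": TCP position; "ee_rot": TCP orientation; "force": force on the tool from outside, world axes, zero at the start; "wrist_torque": the same for the moment, N m; "gripper_width": opening from 0.0 (shut) to 1.0 (fully open); "grasp_force": force on a finger pad.
Only numpy, scipy, OpenCV 4.12 (cv2) and the standard library are available. Lean on these libraries where they do the work, as an engineer would, in place of code of your own. Each camera call takes 0.05 s, during which the arm holds its last target. There are 200 camera calls.

## Working session

There is one attempt and no reset: what is moved stays moved. The work goes in short steps, Python scripts to look and compute and a tool call to move; the robot and the scene stay as the last step left them, time stands still between calls to the robot, and variables do not carry over. Pictures are saved under pics/ and viewed, at most 14 in all, crops included, and the job is handed in when it is done.

Besides the shell and the picture viewer there is one more tool, called after "Request:" in YAML: its name, and indented under it one key for each argument. carry_out: Moves the arm, as the interface text tells. Its arguments: {"type":"object","properties":{"plan":{"type":"array","items":{"type":"array","items":{"type":"number"}}},"newtons":{"type":"number"}},"required":["plan"]}

```bash
mkdir -p pics; ls; cat > h.py <<'E'
import numpy as np, cv2
from plant import bot, vision, spotter
from scipy.spatial.transform import Rotation as R
def att(m):
    a=np.array(m["attitude"],float)
    return a if a.shape==(3,3) else R.from_quat(a,scalar_first=True).as_matrix()
def cloud(d,m):
    K=np.array(m["camera_matrix"]);v,u=np.mgrid[:480,:640]
    P=np.stack([(u-K[0,2])/K[0,0]*d,(v-K[1,2])/K[1,1]*d,d],-1)
    return P@att(m).T+np.array(m["eye"])
E
python3 - <<'E'
from h import *
for n in("top","scene"):
    p,d=vision.snapshot(n);m=vision.camera_model(n);print(n,m)
    cv2.imwrite(f"pics/{n}.png",p[...,::-1]);np.save(n+"_d.npy",d);np.save(n+"_p.npy",p)
    C=cloud(d,m)
    for t in["basket_cans","basket_jars","basket_cartons","can_new_center","jar_new_a_center","carton_new_center"]:
        for r in spotter.search_frame(t,n)[:6]:
            c,w=map(int,r["point"]);print(t,[c,w],round(r["p"],2),C[w,c].round(3))
print(bot.observe()["time"])
E
```

```text
pics
top {'camera_matrix': array([[503.49769111,   0.        , 318.68889063],
       [  0.        , 503.49769111, 240.92239051],
       [  0.        ,   0.        ,   1.        ]]), 'eye': array([0.3002408 , 0.00761575, 1.10316987]), 'attitude': array([ 0.04855547, -0.69749359,  0.71186275, -0.066306  ])}
basket_cans [419, 330] 0.84 [ 0.281 -0.234  0.005]
basket_cans [308, 179] 0.6 [ 0.622 -0.001  0.006]
basket_cans [382, 179] 0.55 [ 0.619 -0.168  0.005]
basket_jars [310, 179] 0.83 [ 0.621 -0.006  0.009]
basket_cartons [227, 171] 0.59 [0.644 0.181 0.005]
can_new_center [156, 259] 0.94 [0.435 0.308 0.091]
jar_new_a_center [349, 262] 0.94 [ 0.421 -0.08   0.096]
carton_new_center [257, 265] 0.71 [0.419 0.106 0.09 ]
carton_new_center [212, 303] 0.69 [0.345 0.196 0.088]
scene {'camera_matrix': array([[490.659671  ,   0.        , 327.33429168],
       [  0.        , 490.659671  , 237.22802926],
       [  0.        ,   0.        ,   1.        ]]), 'eye': array([ 0.96705991, -0.07319953,  0.79036083]), 'attitude': array([-0.22326251,  0.71135409,  0.63365868, -0.20641194])}
basket_cans [215, 200] 0.97 [ 0.287 -0.241  0.003]
basket_cans [247, 341] 0.74 [ 0.612 -0.18   0.007]
basket_jars [353, 332] 0.67 [0.616 0.002 0.006]
basket_cartons [454, 335] 0.79 [0.642 0.173 0.006]
basket_cartons [247, 343] 0.41 [ 0.615 -0.18   0.005]
can_new_center [350, 334] 0.7 [ 0.621 -0.004  0.008]
can_new_center [507, 216] 0.66 [0.46  0.303 0.085]
carton_new_center [399, 221] 0.91 [0.442 0.11  0.076]
carton_new_center [426, 187] 0.77 [0.356 0.182 0.063]
0.7
```

View pics/top.png

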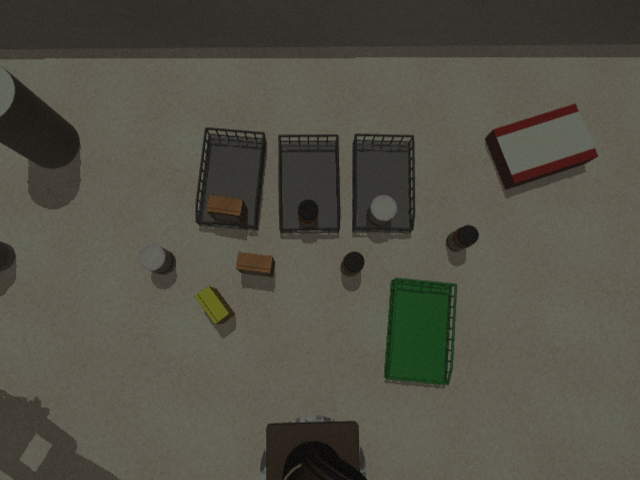

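View pics/scene.png

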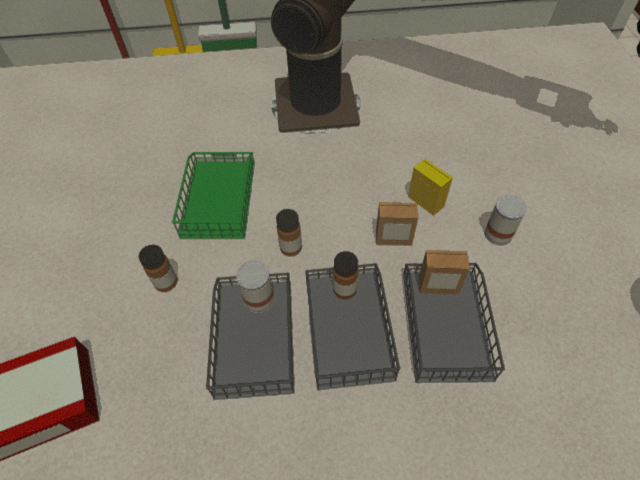

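Left to right in the top view I see:
- **Baskets:** cartons (232,180), jars (309,180), cans (383,180).
- **New items:** can (157,260), carton (256,264), jars (352,263) and (462,238).
- **Decoys:** a yellow carton (213,305) and a green basket (420,330).

Next I'll measure them with the depth data.

```bash
python3 - <<'E'
from h import *
cl={}
for n in("top","scene"):
    cl[n]=cloud(np.load(n+"_d.npy"),vision.camera_model(n))
def top(name,x,y,z,r=.04,shape=0):
    for n in cl:
        P=cl[n].reshape(-1,3);k=(np.hypot(P[:,0]-x,P[:,1]-y)<r)&(abs(P[:,2]-z)<.008)
        q=P[k][:, :2].astype(np.float32)
        if len(q)<8: print(name,n,"few",len(q));continue
        c,rad=cv2.minEnclosingCircle(q);b=cv2.minAreaRect(q*1000)
        print(name,n,len(q),"med z",np.median(P[k][:,2]).round(3),"mean",q.mean(0).round(4),"circ",np.round(c,4),round(rad,4),"rect",np.round(b[0],1),np.round(b[1],1),round(b[2],1))
K={"can_new":(.435,.308,.087),"jarA":(.421,-.08,.096),"jarB":(.47,-.31,.096),"carton_new":(.42,.106,.09),"can_old":(.545,-.15,.093),"jar_old":(.545,.02,.102),"carton_old":(.56,.19,.096)}
for k,v in K.items(): top(k,*v,r=.055)
for nm,y in(("cartons",.18),("jars",0.01),("cans",-.165)):
  for n in cl:
    P=cl[n].reshape(-1,3)
    k=(abs(P[:,0]-.62)<.13)&(abs(P[:,1]-y)<.085)
    f=P[k&(abs(P[:,2]-.006)<.004)]; w=P[k&(P[:,2]>.035)&(P[:,2]<.058)]
    for lab,q in(("wire",w),):
        b=cv2.minAreaRect((q[:,:2]*1000).astype(np.float32)); print(nm,n,lab,len(q),np.round(b[0],1),np.round(b[1],1),round(b[2],1))
s=bot.observe();print(s["tcp_pos"],R.from_quat(s["ee_rot"],scalar_first=True).as_matrix().round(3),s["time"])
E
```

```text
can_new top 593 med z 0.088 mean [0.4407 0.3187] circ [0.4412 0.3198] 0.0278 rect [440.7 319.3] [52.6 54.3] 0.2
can_new scene 617 med z 0.087 mean [0.4429 0.3152] circ [0.4406 0.3172] 0.0289 rect [440.9 316.3] [54.4 56.2] 83.2
jarA top 315 med z 0.096 mean [ 0.4235 -0.0893] circ [ 0.4241 -0.0896] 0.0205 rect [424.1 -89.1] [38.8 39.2] 89.8
jarA scene 370 med z 0.096 mean [ 0.4266 -0.0927] circ [ 0.4238 -0.0935] 0.0219 rect [425.2 -92.7] [39.3 41. ] 65.3
jarB top 321 med z 0.096 mean [ 0.4735 -0.3249] circ [ 0.474 -0.326] 0.0207 rect [ 473.5 -325.9] [39.3 39.7] 4.7
jarB scene 431 med z 0.096 mean [ 0.4773 -0.3277] circ [ 0.4743 -0.3279] 0.022 rect [ 475.2 -328.3] [39.3 40.7] 89.1
carton_new top 605 med z 0.09 mean [0.4257 0.1125] circ [0.4258 0.112 ] 0.0382 rect [426.  112.8] [70.4 35.2] 81.7
carton_new scene 669 med z 0.09 mean [0.4287 0.1088] circ [0.4277 0.1088] 0.0382 rect [426.7 109.9] [70.4 37.8] 81.3
can_old top 546 med z 0.093 mean [ 0.5335 -0.154 ] circ [ 0.534  -0.1542] 0.0276 rect [ 534.2 -153.9] [52.6 54.4] 43.3
can_old scene 798 med z 0.093 mean [ 0.5365 -0.1567] circ [ 0.
[... 261 characters left out ...]
532.1  -1.1] [40.4 39.4] 24.0
carton_old top 571 med z 0.096 mean [0.5443 0.1733] circ [0.5438 0.1716] 0.0379 rect [544.2 172.5] [69.3 35.9] 80.0
carton_old scene 766 med z 0.096 mean [0.5473 0.1713] circ [0.5446 0.1709] 0.0373 rect [544.7 171.1] [66.7 37.5] 80.9
cartons top wire 646 [618.1 168.4] [131.9 211.6] 84.1
cartons scene wire 1123 [619.  165.5] [131.7 207.6] 84.3
jars top wire 536 [606.3  13.1] [161.2 215. ] 89.9
jars scene wire 1082 [607.9  12.6] [165.2 214.9] 89.8
cans top wire 619 [ 602.6 -165. ] [131.5 211.3] 87.8
cans scene wire 1060 [ 603.8 -167.3] [131.2 209.3] 87.7
[0.25770366 0.62386925 0.23139784] [[-0.924  0.382  0.   ]
 [ 0.382  0.924  0.   ]
 [-0.     0.    -1.   ]] 0.7
```

```bash
cat > go.py <<'E'
import sys
from h import *
# go.py x y z yaw(deg of tool y axis): tool-frame shift left to do (mm), after turning
def go(x,y,z,yaw):
    s=bot.observe();p=np.array(s["tcp_pos"]);M=R.from_quat(s["ee_rot"],scalar_first=True).as_matrix()
    t=np.radians(yaw);G=np.array([[-np.sin(t),np.cos(t),0],[np.cos(t),np.sin(t),0],[0,0,-1]]).T
    print("after-turn shift",((G.T@(np.array([x,y,z])-p))*1000).round(1),"turn",np.degrees(R.from_matrix(M.T@G).as_rotvec()).round(2),"t",s["time"],"q",np.round(s["joint_positions"],2),"F",np.round(s["force"],1))
a=list(map(float,sys.argv[1:]))
for i in range(0,len(a),4): go(*a[i:i+4])
E
python3 - <<'E'
from h import *
for n in("top","scene"):
    P=cloud(np.load(n+"_d.npy"),vision.camera_model(n)).reshape(-1,3)
    k=(abs(P[:,0]-.605)<.13)&(abs(P[:,1]-.002)<.07)&(P[:,2]>.035)&(P[:,2]<.058)
    b=cv2.minAreaRect((P[k][:,:2]*1000).astype(np.float32));print(b)
E
python3 go.py .441 .318 .2 87.8
```

```text
((604.3399047851562, -1.8998260498046875), (131.2516632080078, 211.1246337890625), 89.91937255859375)
((604.908447265625, -3.5438232421875), (128.91876220703125, 209.24330139160156), 89.98683166503906)
after-turn shift [-194.9 -298.6   31.4] turn [ 1.000e-02  0.000e+00 -2.025e+01] t 0.7 q [ 1.03  0.29  1.58  0.    1.28 -0.15] F [ 0.6  0.9 -0.6]
```

Request:
carry_out:
  plan:
    - [0,0,0,0,0,-6.8,1]
    - [0,0,0,0,0,-6.8,1]
    - [0,0,0,0,0,-6.7,1]
    - [-28,-43,0,0,0,0,1]
    - [-28,-43,0,0,0,0,1]
  newtons: 40

```text
time: 1.2
tcp_pos: [0.3089, 0.5377, 0.2311]
ee_rot: [0.0, 0.017, 1.0, -0.0]
force: [-0.0, -1.5, -0.1]
gripper_width: 0.999
grasp_force: 0.0
```

Request:
carry_out:
  plan:
    - [-28,-43,0,0,0,0,1]
    - [-28,-43,0,0,0,0,1]
    - [-28,-43,10,0,0,0,1]
    - [-28,-43,20,0,0,0,1]
    - [-26,-41,20,0,0,0,1]

```text
time: 1.7
tcp_pos: [0.4342, 0.3288, 0.1851]
ee_rot: [0.001, 0.019, 1.0, 0.001]
force: [0.6, -0.2, -0.8]
gripper_width: 0.996
grasp_force: 0.0
```

```bash
python3 go.py .441 .318 .036 87.8
```

```text
after-turn shift [ -7.3 -10.5 149.1] turn [0.07 0.14 0.05] t 1.7 q [ 0.46  0.04  1.94 -0.    1.16 -1.07] F [ 0.6 -0.2 -0.8]
```

Request:
carry_out:
  plan:
    - [0,0,20,0,0,0,1]
    - [0,0,40,0,0,0,1]
    - [0,0,40,0,0,0,1]
    - [0,0,35,0,0,0,1]
    - [0,0,10,0,0,0,1]

```text
time: 2.2
tcp_pos: [0.4301, 0.3287, 0.0355]
ee_rot: [-0.004, 0.019, 1.0, -0.002]
force: [-1.1, -1.2, -0.4]
gripper_width: 1.002
grasp_force: 0.0
```

Request:
carry_out:
  plan:
    - [0,0,0,0,0,0,1]
    - [0,0,0,0,0,0,0]
    - [0,0,0,0,0,0,0]
    - [0,0,0,0,0,0,0]
    - [0,0,0,0,0,0,0]

```text
time: 2.7
tcp_pos: [0.435, 0.3311, 0.0424]
ee_rot: [0.002, 0.019, 1.0, 0.001]
force: [-0.2, -1.8, 5.3]
gripper_width: 0.618
grasp_force: 42.3
```

Request:
carry_out:
  plan:
    - [0,0,0,0,0,0,0]
    - [0,0,0,0,0,0,0]
    - [0,0,0,0,0,0,0]

```text
time: 3.0
tcp_pos: [0.435, 0.3311, 0.0424]
ee_rot: [0.002, 0.019, 1.0, 0.001]
force: [0.6, -1.2, 6.6]
gripper_width: 0.622
grasp_force: 42.3
```

```bash
python3 go.py .441 .318 .036 87.8 .615 -.165 .2 87.8
```

```text
after-turn shift [ -6.5 -12.8   6.4] turn [0.12 0.27 0.06] t 3.0 q [ 0.47  0.24  2.02 -0.    0.88 -1.07] F [ 0.6 -1.2  6.6]
after-turn shift [-198.9 -488.8 -157.6] turn [0.12 0.27 0.06] t 3.0 q [ 0.47  0.24  2.02 -0.    0.88 -1.07] F [ 0.6 -1.2  6.6]
```

Request:
carry_out:
  plan:
    - [0,0,0,0,0,0,0.85]
    - [0,0,0,0,0,0,0.85]
    - [-6,0,4,0,0,0,0.85]
    - [0,0,0,0,0,0,0.85]
    - [0,0,0,0,0,0,0]

```text
time: 3.5
tcp_pos: [0.4388, 0.3299, 0.0351]
ee_rot: [-0.0, 0.019, 1.0, -0.0]
force: [-0.4, 0.6, 0.6]
gripper_width: 0.703
grasp_force: 0.0
```

Request:
carry_out:
  plan:
    - [0,0,0,0,0,0,0]
    - [0,0,0,0,0,0,0]
    - [0,0,0,0,0,0,0]
    - [0,0,-20,0,0,0,0]
    - [0,0,-40,0,0,0,0]

```text
time: 4.0
tcp_pos: [0.4352, 0.3281, 0.0915]
ee_rot: [-0.005, 0.019, 1.0, -0.003]
force: [0.7, 0.2, -2.8]
gripper_width: 0.618
grasp_force: 42.8
```

Request:
carry_out:
  plan:
    - [0,0,-45,0,0,0,0]
    - [0,0,-35,0,0,0,0]
    - [0,0,-20,0,0,0,0]
    - [0,0,0,0,0,0,0]

```text
time: 4.4
tcp_pos: [0.4405, 0.3309, 0.1991]
ee_rot: [0.003, 0.019, 1.0, 0.002]
force: [0.8, -0.6, -2.3]
gripper_width: 0.622
grasp_force: 42.8
```

```bash
python3 go.py .615 -.165 .2 87.8; python3 - <<'E'
from h import *
s=bot.observe();print(s["gripper_width"],s["grasp_force"],s["tcp_pos"])
p,d=vision.snapshot("wrist");cv2.imwrite("pics/w1.png",p[...,::-1])
p,d=vision.snapshot("top");C=cloud(d,vision.camera_model("top"));print(C[::1].shape)
E
```

```text
after-turn shift [-193.5 -488.8   -0.9] turn [0.19 0.34 0.06] t 4.4 q [ 0.46  0.04  1.92 -0.    1.18 -1.07] F [ 0.8 -0.6 -2.3]
0.6222969039569363 42.8009569644928 [0.44045363 0.33088694 0.19911448]
(480, 640, 3)
```

View pics/w1.png

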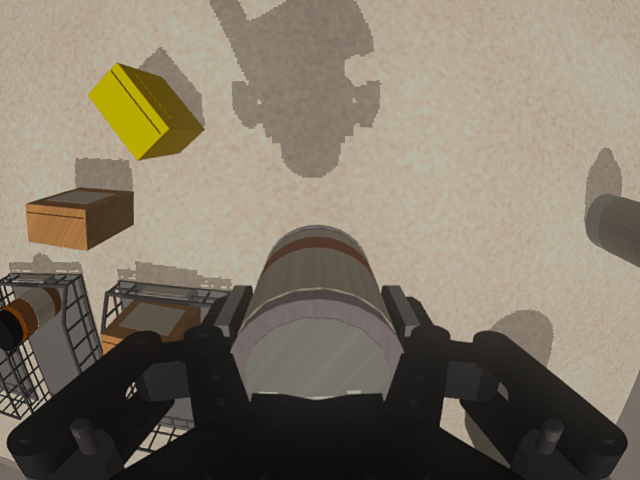

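The can is held upright between the pads at about (315,330). Next I carry it to the cans basket.

Request:
carry_out:
  plan:
    - [-8,-20,0,0,0,0,0]
    - [-16,-40,0,0,0,0,0]
    - [-18,-45,0,0,0,0,0]
    - [-18,-45,0,0,0,0,0]
    - [-18,-45,0,0,0,0,0]

```text
time: 5.0
tcp_pos: [0.508, 0.1305, 0.1922]
ee_rot: [-0.003, 0.018, 1.0, -0.0]
force: [1.5, -0.6, -3.2]
gripper_width: 0.615
grasp_force: 43.0
```

Request:
carry_out:
  plan:
    - [-18,-45,0,0,0,0,0]
    - [-18,-45,0,0,0,0,0]
    - [-18,-45,0,0,0,0,0]
    - [-18,-45,0,0,0,0,0]
    - [-18,-45,0,0,0,0,0]

```text
time: 5.5
tcp_pos: [0.5897, -0.0974, 0.1918]
ee_rot: [-0.003, 0.019, 1.0, 0.001]
force: [0.5, 1.1, -1.9]
gripper_width: 0.618
grasp_force: 43.0
```

Request:
carry_out:
  plan:
    - [-16,-40,0,0,0,0,0]
    - [-8,-20,0,0,0,0,0]
    - [-2,-9,0,0,0,0,0]
    - [0,0,0,0,0,0,0]
    - [0,0,0,0,0,0,0]

```text
time: 6.0
tcp_pos: [0.6137, -0.1642, 0.1944]
ee_rot: [-0.001, 0.018, 1.0, 0.001]
force: [0.1, 0.6, -2.3]
gripper_width: 0.618
grasp_force: 43.1
```

```bash
python3 go.py .615 -.165 .2 87.8
```

```text
after-turn shift [-1.4 -0.8 -5.6] turn [ 0.09 -0.13  0.11] t 6.0 q [-0.42  0.23  1.71  0.    1.2  -1.96] F [ 0.1  0.6 -2.3]
```

Request:
carry_out:
  plan:
    - [0,0,15,0,0,0,0]
    - [0,0,35,0,0,0,0]
    - [0,0,40,0,0,0,0]
    - [0,0,30,0,0,0,0]
    - [0,0,15,0,0,0,0]

```text
time: 6.5
tcp_pos: [0.6115, -0.1632, 0.0559]
ee_rot: [-0.003, 0.018, 1.0, 0.002]
force: [-0.6, -0.3, -3.6]
gripper_width: 0.614
grasp_force: 43.1
```

Request:
carry_out:
  plan:
    - [0,0,0,0,0,0,0]
    - [0,0,0,0,0,0,0]
    - [0,0,4,0,0,0,0]
    - [0,0,0,0,0,0,0]

```text
time: 6.9
tcp_pos: [0.6155, -0.1663, 0.0582]
ee_rot: [0.001, 0.019, 1.0, -0.001]
force: [-0.4, 0.2, -3.5]
gripper_width: 0.619
grasp_force: 43.1
```

```bash
python3 go.py .615 -.165 .045 87.8
```

```text
after-turn shift [ 0.5  1.2 13.2] turn [-0.06  0.15  0.06] t 6.9 q [-0.42  0.39  1.78 -0.    0.96 -1.96] F [-0.4  0.2 -3.5]
```

Request:
carry_out:
  plan:
    - [0,0,5,0,0,0,0]
    - [0,0,4,0,0,0,0]
    - [0,0,0,0,0,0,0]
    - [0,0,0,0,0,0,0]

```text
time: 7.3
tcp_pos: [0.6142, -0.1659, 0.0472]
ee_rot: [-0.0, 0.019, 1.0, 0.0]
force: [0.4, 1.1, -2.1]
gripper_width: 0.616
grasp_force: 43.1
```

Request:
carry_out:
  plan:
    - [0,0,1.5,0,0,0,0]
    - [0,0,0,0,0,0,0]

```text
time: 7.5
tcp_pos: [0.6144, -0.1659, 0.0459]
ee_rot: [-0.0, 0.019, 1.0, 0.0]
force: [0.1, -0.3, -2.4]
gripper_width: 0.617
grasp_force: 43.1
```

Request:
carry_out:
  plan:
    - [0,0,1.5,0,0,0,0]
    - [0,0,0,0,0,0,0]

```text
time: 7.7
tcp_pos: [0.6143, -0.1658, 0.0444]
ee_rot: [-0.0, 0.019, 1.0, 0.0]
force: [-1.0, -0.1, -2.5]
gripper_width: 0.618
grasp_force: 43.1
```

Request:
carry_out:
  plan:
    - [0,0,1,0,0,0,0]
    - [0,0,0,0,0,0,0]

```text
time: 7.9
tcp_pos: [0.6144, -0.1658, 0.0434]
ee_rot: [-0.0, 0.019, 1.0, 0.0]
force: [0.0, 0.3, -2.6]
gripper_width: 0.616
grasp_force: 43.1
```

Request:
carry_out:
  plan:
    - [0,0,1,0,0,0,0]
    - [0,0,0,0,0,0,0]

```text
time: 8.1
tcp_pos: [0.6144, -0.1658, 0.0424]
ee_rot: [-0.0, 0.019, 1.0, 0.0]
force: [0.7, 0.2, -2.0]
gripper_width: 0.616
grasp_force: 43.1
```

Request:
carry_out:
  plan:
    - [0,0,1,0,0,0,0]
    - [0,0,0,0,0,0,0]

```text
time: 8.3
tcp_pos: [0.6145, -0.1659, 0.0415]
ee_rot: [0.0, 0.019, 1.0, -0.0]
force: [-0.3, -0.2, -3.2]
gripper_width: 0.622
grasp_force: 43.3
```

Request:
carry_out:
  plan:
    - [0,0,1,0,0,0,0]
    - [0,0,0,0,0,0,0]

```text
time: 8.5
tcp_pos: [0.6146, -0.1659, 0.0415]
ee_rot: [-0.0, 0.019, 1.0, -0.0]
force: [-1.4, 1.6, 3.2]
gripper_width: 0.62
grasp_force: 43.5
```

Request:
carry_out:
  plan:
    - [0,0,1,0,0,0,0]
    - [0,0,0,0,0,0,0]

```text
time: 8.7
tcp_pos: [0.6147, -0.1659, 0.0415]
ee_rot: [-0.0, 0.019, 1.0, 0.0]
force: [-4.6, 1.7, 7.7]
gripper_width: 0.617
grasp_force: 43.9
```

```bash
cat > bot_h.py <<'E'
from h import *
import sys
# cloud height extremes round a held/placed thing: top height
for n in ("scene","top"):
    p,d=vision.snapshot(n);P=cloud(d,vision.camera_model(n)).reshape(-1,3)
    x,y,r=map(float,sys.argv[1:4]);k=(np.hypot(P[:,0]-x,P[:,1]-y)<r)
    z=P[k][:,2];h,e=np.histogram(z,np.arange(0,.16,.004));print(n,[(round(a,3),int(b)) for a,b in zip(e,h) if b>10])
E
python3 bot_h.py .614 -.166 .035
```

```text
scene [(np.float64(0.004), 187), (np.float64(0.008), 67), (np.float64(0.012), 18), (np.float64(0.016), 26), (np.float64(0.02), 33), (np.float64(0.024), 31), (np.float64(0.028), 31), (np.float64(0.032), 28), (np.float64(0.036), 33), (np.float64(0.04), 32), (np.float64(0.044), 40), (np.float64(0.048), 33), (np.float64(0.052), 40), (np.float64(0.056), 49), (np.float64(0.06), 38), (np.float64(0.064), 42), (np.float64(0.068), 42), (np.float64(0.072), 50), (np.float64(0.076), 41), (np.float64(0.08), 53), (np.float64(0.084), 41), (np.float64(0.088), 62), (np.float64(0.092), 403), (np.float64(0.096), 28), (np.float64(0.108), 21), (np.float64(0.112), 55), (np.float64(0.116), 39), (np.float64(0.12), 28), (np.float64(0.124), 27), (np.float64(0.128), 26), (np.float64(0.132), 22), (np.float64(0.136), 31), (np.float64(0.14), 26), (np.float64(0.144), 15)]
top []
```

Contact is at 41.5 mm, so the can stands on the floor. Release.

Request:
carry_out:
  plan:
    - [0,0,-1.5,0,0,0,0]
    - [0,0,0,0,0,0,0.7]
    - [0,0,0,0,0,0,0.78]
    - [0,0,0,0,0,0,0.78]
    - [0,0,-10,0,0,0,0.78]

```text
time: 9.3
tcp_pos: [0.6133, -0.1654, 0.0496]
ee_rot: [-0.002, 0.019, 1.0, 0.001]
force: [-0.3, -0.4, 0.4]
gripper_width: 0.777
grasp_force: 0.0
```

Request:
carry_out:
  plan:
    - [0,0,-30,0,0,0,0.78]
    - [0,0,-40,0,0,0,0.78]
    - [0,0,-40,0,0,0,0.9]
    - [0,0,-30,0,0,0,0.9]
    - [0,0,0,0,0,0,0.9]

```text
time: 9.8
tcp_pos: [0.6178, -0.1673, 0.1989]
ee_rot: [0.006, 0.019, 1.0, -0.003]
force: [1.2, -0.6, -0.1]
gripper_width: 0.902
grasp_force: 0.0
```

```bash
python3 go.py .474 -.3265 .17 90 .474 -.3265 .034 90
```

```text
after-turn shift [ 143.8 -159.2   28.9] turn [-0.29  0.68 -2.14] t 9.8 q [-0.42  0.23  1.7   0.    1.19 -1.96] F [ 1.2 -0.6 -0.1]
after-turn shift [ 143.8 -159.2  164.9] turn [-0.29  0.68 -2.14] t 9.8 q [-0.42  0.23  1.7   0.    1.19 -1.96] F [ 1.2 -0.6 -0.1]
```

Request:
carry_out:
  plan:
    - [12,-14,0,0,0,-2,1]
    - [30,-34,0,0,0,0,1]
    - [36,-42,0,0,0,0,1]
    - [36,-42,10,0,0,0,1]
    - [20,-22,15,0,0,0,1]

```text
time: 10.3
tcp_pos: [0.4854, -0.3129, 0.1677]
ee_rot: [0.001, 0.002, 1.0, -0.001]
force: [0.1, 0.2, -0.4]
gripper_width: 1.003
grasp_force: 0.0
```

Request:
carry_out:
  plan:
    - [6.5,-6.5,0,0,0,0,1]
    - [0,0,0,0,0,0,1]
    - [0,0,0,0,0,0,1]

```text
time: 10.6
tcp_pos: [0.4813, -0.3165, 0.1676]
ee_rot: [0.0, 0.001, 1.0, -0.0]
force: [0.0, 0.8, 0.1]
gripper_width: 0.996
grasp_force: 0.0
```

```bash
python3 go.py .474 -.3265 .034 90
```

```text
after-turn shift [  7.3 -10.  133.6] turn [-0.01  0.06 -0.13] t 10.6 q [-0.76  0.13  1.88  0.    1.13 -2.33] F [0.  0.8 0.1]
```

Request:
carry_out:
  plan:
    - [7.5,-10,10,0,0,0,1]
    - [0,0,35,0,0,0,1]
    - [0,0,40,0,0,0,1]
    - [0,0,33,0,0,0,1]
    - [0,0,15,0,0,0,1]

```text
time: 11.1
tcp_pos: [0.4715, -0.3247, 0.0302]
ee_rot: [-0.002, 0.001, 1.0, 0.002]
force: [0.4, 0.0, -1.1]
gripper_width: 0.997
grasp_force: 0.0
```

Request:
carry_out:
  plan:
    - [0,0,0,0,0,0,1]
    - [0,0,0,0,0,0,1]
    - [0,0,0,0,0,0,0.6]
    - [0,0,0,0,0,0,0.3]
    - [0,0,0,0,0,0,0]

```text
time: 11.6
tcp_pos: [0.4737, -0.3276, 0.0356]
ee_rot: [0.001, 0.001, 1.0, -0.001]
force: [0.7, -0.2, 1.1]
gripper_width: 0.518
grasp_force: 0.2
```

Request:
carry_out:
  plan:
    - [0,0,0,0,0,0,0]
    - [0,0,0,0,0,0,0]

```text
time: 11.8
tcp_pos: [0.4739, -0.3278, 0.0358]
ee_rot: [0.001, 0.001, 1.0, -0.001]
force: [-0.3, -0.2, 6.0]
gripper_width: 0.507
grasp_force: 40.9
```

Request:
carry_out:
  plan:
    - [0,0,-20,0,0,0,0]
    - [0,0,-40,0,0,0,0]
    - [0,0,-45,0,0,0,0]
    - [0,0,-38,0,0,0,0]
    - [0,0,-17,0,0,0,0]

```text
time: 12.3
tcp_pos: [0.4741, -0.328, 0.1984]
ee_rot: [0.002, 0.001, 1.0, -0.002]
force: [0.4, 0.2, -1.3]
gripper_width: 0.505
grasp_force: 40.9
```

Request:
carry_out:
  plan:
    - [-10,17,0,0,0,0,0]
    - [-20,34,0,0,0,0,0]
    - [-24,41,0,0,0,0,0]
    - [-24,41,0,0,0,0,0]
    - [-24,41,0,0,0,0,0]

```text
time: 12.8
tcp_pos: [0.5754, -0.1514, 0.1932]
ee_rot: [-0.001, 0.002, 1.0, 0.0]
force: [0.4, -1.0, -1.4]
gripper_width: 0.505
grasp_force: 40.9
```

Request:
carry_out:
  plan:
    - [-24,41,0,0,0,0,0]
    - [-24,41,0,0,0,0,0]
    - [-22,37,0,0,0,0,0]
    - [-13,23,0,0,0,0,0]
    - [-6,11,0,0,0,0,0]

```text
time: 13.3
tcp_pos: [0.6649, 0.0021, 0.1928]
ee_rot: [-0.001, -0.0, 1.0, 0.0]
force: [-0.5, -0.4, -1.1]
gripper_width: 0.501
grasp_force: 41.0
```

Request:
carry_out:
  plan:
    - [0,0,0,0,0,0,0]
    - [0,0,0,0,0,0,0]
    - [0,0,0,0,0,0,0]

```text
time: 13.6
tcp_pos: [0.6642, -0.0019, 0.1939]
ee_rot: [-0.0, 0.002, 1.0, -0.0]
force: [0.3, 0.1, -3.0]
gripper_width: 0.505
grasp_force: 41.0
```

```bash
python3 go.py .6646 -.002 .041 90
```

```text
after-turn shift [-4.000e-01 -1.000e-01  1.529e+02] turn [-0.02 -0.05 -0.25] t 13.6 q [-0.16  0.29  1.64 -0.    1.21 -1.72] F [ 0.3  0.1 -3. ]
```

Request:
carry_out:
  plan:
    - [0,0,15,0,0,0,0]
    - [0,0,35,0,0,0,0]
    - [0,0,40,0,0,0,0]
    - [0,0,35,0,0,0,0]
    - [0,0,15,0,0,0,0]

```text
time: 14.1
tcp_pos: [0.661, -0.0009, 0.0485]
ee_rot: [-0.004, 0.002, 1.0, 0.001]
force: [0.2, 0.2, -1.8]
gripper_width: 0.506
grasp_force: 41.0
```

Request:
carry_out:
  plan:
    - [0,0,4,0,0,0,0]
    - [0,0,0,0,0,0,0]
    - [0,0,3,0,0,0,0]
    - [0,0,0,0,0,0,0]
    - [0,0,0,0,0,0,0]

```text
time: 14.6
tcp_pos: [0.6658, -0.0005, 0.0488]
ee_rot: [0.001, 0.001, 1.0, -0.0]
force: [0.6, -0.4, -1.3]
gripper_width: 0.505
grasp_force: 41.0
```

Request:
carry_out:
  plan:
    - [0,0,1.5,0,0,0,0]
    - [0,0,0,0,0,0,0]
    - [0,0,0,0,0,0,0]

```text
time: 14.9
tcp_pos: [0.6648, -0.0003, 0.0457]
ee_rot: [-0.0, 0.001, 1.0, 0.0]
force: [0.3, 1.2, -0.8]
gripper_width: 0.507
grasp_force: 41.0
```

Request:
carry_out:
  plan:
    - [0,0,1,0,0,0,0]
    - [0,0,0,0,0,0,0]
    - [0,0,0,0,0,0,0]

```text
time: 15.2
tcp_pos: [0.6648, -0.0004, 0.0445]
ee_rot: [-0.0, 0.001, 1.0, 0.0]
force: [0.0, 0.1, -1.6]
gripper_width: 0.503
grasp_force: 41.0
```

Request:
carry_out:
  plan:
    - [0,0,1.5,0,0,0,0]
    - [0,0,0,0,0,0,0]
    - [0,0,0,0,0,0,0]

```text
time: 15.5
tcp_pos: [0.6648, -0.0004, 0.0431]
ee_rot: [-0.0, 0.001, 1.0, -0.0]
force: [-0.2, -0.4, -1.4]
gripper_width: 0.505
grasp_force: 41.0
```

Request:
carry_out:
  plan:
    - [0,0,1,0,0,0,0]
    - [0,0,0,0,0,0,0]
    - [0,0,0,0,0,0,0]

```text
time: 15.8
tcp_pos: [0.6648, -0.0004, 0.0421]
ee_rot: [-0.0, 0.001, 1.0, 0.0]
force: [-0.1, -0.1, -2.7]
gripper_width: 0.506
grasp_force: 41.0
```

Request:
carry_out:
  plan:
    - [0,0,1,0,0,0,0]
    - [0,0,0,0,0,0,0]
    - [0,0,0,0,0,0,0]

```text
time: 16.1
tcp_pos: [0.665, -0.0004, 0.0419]
ee_rot: [0.0, 0.001, 1.0, -0.0]
force: [-2.0, -0.1, 3.4]
gripper_width: 0.509
grasp_force: 41.5
```

Request:
carry_out:
  plan:
    - [0,0,0,0,0,0,0.6]
    - [0,0,0,0,0,0,0.7]
    - [0,0,0,0,0,0,0.7]
    - [0,0,-10,0,0,0,0.7]
    - [0,0,-25,0,0,0,0.7]

```text
time: 16.6
tcp_pos: [0.6627, -0.0002, 0.0739]
ee_rot: [-0.003, 0.001, 1.0, 0.0]
force: [0.3, 0.4, -0.8]
gripper_width: 0.695
grasp_force: 0.0
```

Request:
carry_out:
  plan:
    - [0,0,-40,0,0,0,0.7]
    - [0,0,-40,0,0,0,0.7]
    - [0,0,-35,0,0,0,0.7]
    - [10,-4,-10,0,0,0,1]
    - [25,-10,0,0,0,0,1]

```text
time: 17.1
tcp_pos: [0.6316, -0.0145, 0.2048]
ee_rot: [0.003, 0.001, 1.0, -0.001]
force: [-0.4, -0.8, 0.2]
gripper_width: 0.993
grasp_force: 0.0
```

Request:
carry_out:
  plan:
    - [40,-15,0,0,0,0,1]
    - [44,-16,0,0,0,0,1]
    - [44,-16,0,0,0,0,1]
    - [40,-15,10,0,0,0,1]
    - [25,-10,15,0,0,0,1]

```text
time: 17.6
tcp_pos: [0.434, -0.0862, 0.1757]
ee_rot: [0.0, 0.002, 1.0, -0.0]
force: [0.4, -0.2, 0.6]
gripper_width: 0.998
grasp_force: 0.0
```

Request:
carry_out:
  plan:
    - [13,-5,0,0,0,0,1]
    - [0,0,0,0,0,0,1]
    - [0,0,0,0,0,0,1]

```text
time: 17.9
tcp_pos: [0.4237, -0.0908, 0.1762]
ee_rot: [0.0, 0.002, 1.0, -0.0]
force: [0.3, 0.7, -0.1]
gripper_width: 1.001
grasp_force: 0.0
```

```bash
python3 go.py .424 -.0915 .035 90
```

```text
after-turn shift [ -0.3  -0.7 141.2] turn [-0.01  0.04 -0.19] t 17.9 q [-0.45 -0.22  2.2   0.    1.16 -2.01] F [ 0.3  0.7 -0.1]
```

Request:
carry_out:
  plan:
    - [0,0,15,0,0,0,0.82]
    - [0,0,35,0,0,0,0.82]
    - [0,0,40,0,0,0,0.82]
    - [0,0,33,0,0,0,0.82]
    - [0,0,17,0,0,0,0.82]

```text
time: 18.4
tcp_pos: [0.4228, -0.0897, 0.0334]
ee_rot: [-0.002, 0.001, 1.0, 0.001]
force: [-0.5, 0.5, 0.3]
gripper_width: 0.823
grasp_force: 0.0
```

Request:
carry_out:
  plan:
    - [0,0,0,0,0,0,0.82]
    - [0,0,0,0,0,0,0.82]
    - [0,0,0,0,0,0,0.6]
    - [0,0,0,0,0,0,0.3]
    - [0,0,0,0,0,0,0]

```text
time: 18.9
tcp_pos: [0.4251, -0.0912, 0.0379]
ee_rot: [0.002, 0.001, 1.0, -0.001]
force: [0.6, 2.0, 5.4]
gripper_width: 0.502
grasp_force: 40.4
```

Request:
carry_out:
  plan:
    - [0,0,0,0,0,0,0]
    - [0,0,0,0,0,0,0]

```text
time: 19.1
tcp_pos: [0.4251, -0.0913, 0.0379]
ee_rot: [0.002, 0.001, 1.0, -0.001]
force: [-0.4, 2.2, 6.5]
gripper_width: 0.505
grasp_force: 40.5
```

```bash
python3 go.py .607 -.002 .2 90
```

```text
after-turn shift [-181.9   89.3 -162.1] turn [-0.06  0.19 -0.16] t 19.1 q [-0.45  0.02  2.28  0.    0.84 -2.01] F [-0.4  2.2  6.5]
```

Request:
carry_out:
  plan:
    - [0,0,-20,0,0,0,0]
    - [0,0,-40,0,0,0,0]
    - [0,0,-45,0,0,0,0]
    - [0,0,-38,0,0,0,0]
    - [0,0,-17,0,0,0,0]

```text
time: 19.6
tcp_pos: [0.4251, -0.0916, 0.2006]
ee_rot: [0.003, 0.001, 1.0, -0.002]
force: [0.9, -0.5, -1.8]
gripper_width: 0.504
grasp_force: 40.9
```

Request:
carry_out:
  plan:
    - [-15,8,0,0,0,0,0]
    - [-30,15,0,0,0,0,0]
    - [-40,20,0,0,0,0,0]
    - [-40,20,0,0,0,0,0]
    - [-30,16,0,0,0,0,0]

```text
time: 20.1
tcp_pos: [0.5803, -0.0111, 0.1958]
ee_rot: [0.0, 0.001, 1.0, -0.0]
force: [-0.1, -0.5, -1.1]
gripper_width: 0.504
grasp_force: 41.0
```

Request:
carry_out:
  plan:
    - [-14,8,0,0,0,0,0]
    - [-5,2,0,0,0,0,0]
    - [0,0,0,0,0,0,0]
    - [0,0,0,0,0,0,0]
    - [0,0,0,0,0,0,0]

```text
time: 20.6
tcp_pos: [0.597, -0.0028, 0.1961]
ee_rot: [-0.0, 0.002, 1.0, -0.0]
force: [-1.1, -0.9, -1.1]
gripper_width: 0.503
grasp_force: 41.0
```

```bash
python3 go.py .599 -.001 .0435 90; python3 - <<'E'
from h import *
p,d=vision.snapshot("scene");cv2.imwrite("pics/s2.png",p[...,::-1])
E
```

```text
after-turn shift [ -2.    1.8 152.6] turn [-0.01 -0.03 -0.19] t 20.6 q [-0.17  0.15  1.81 -0.    1.19 -1.74] F [-1.1 -0.9 -1.1]
```

View pics/s2.png

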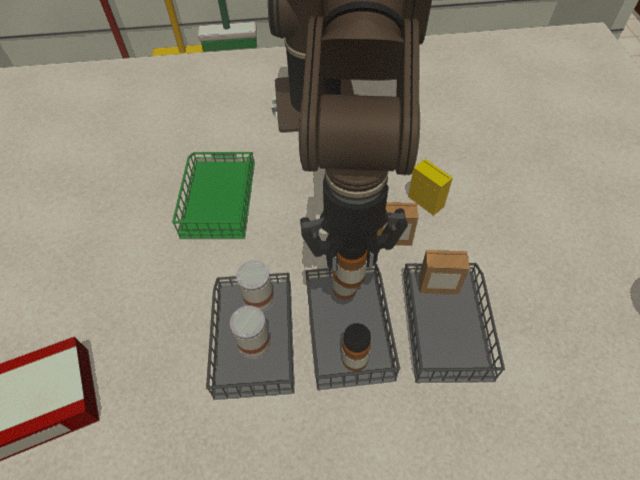

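The new can stands at (250,330) behind the old can (255,285), and the first jar stands upright at (356,347). The second jar hangs over the gap, so I lower it.

Request:
carry_out:
  plan:
    - [-1,2,15,0,0,0,0]
    - [0,0,35,0,0,0,0]
    - [0,0,40,0,0,0,0]
    - [0,0,35,0,0,0,0]
    - [0,0,15,0,0,0,0]

```text
time: 21.15
tcp_pos: [0.5952, 0.0002, 0.051]
ee_rot: [-0.004, 0.001, 1.0, 0.001]
force: [-1.6, 0.8, -2.2]
gripper_width: 0.501
grasp_force: 41.0
```

Request:
carry_out:
  plan:
    - [0,0,4,0,0,0,0]
    - [0,0,0,0,0,0,0]
    - [0,0,3,0,0,0,0]
    - [0,0,0,0,0,0,0]
    - [0,0,0,0,0,0,0]

```text
time: 21.65
tcp_pos: [0.5998, -0.0003, 0.0506]
ee_rot: [0.001, 0.001, 1.0, -0.0]
force: [1.3, 0.1, -1.4]
gripper_width: 0.506
grasp_force: 41.0
```

Request:
carry_out:
  plan:
    - [0,0,1.5,0,0,0,0]
    - [0,0,0,0,0,0,0]
    - [0,0,0,0,0,0,0]

```text
time: 21.95
tcp_pos: [0.5988, -0.0002, 0.0477]
ee_rot: [0.0, 0.001, 1.0, -0.0]
force: [-0.3, 0.5, -1.9]
gripper_width: 0.508
grasp_force: 41.0
```

Request:
carry_out:
  plan:
    - [0,0,1,0,0,0,0]
    - [0,0,0,0,0,0,0]
    - [0,0,0,0,0,0,0]

```text
time: 22.25
tcp_pos: [0.5988, -0.0002, 0.0466]
ee_rot: [-0.0, 0.001, 1.0, 0.0]
force: [-0.1, -0.5, -0.9]
gripper_width: 0.503
grasp_force: 41.0
```

Request:
carry_out:
  plan:
    - [0,0,1,0,0,0,0]
    - [0,0,0,0,0,0,0]
    - [0,0,0,0,0,0,0]

```text
time: 22.55
tcp_pos: [0.5988, -0.0002, 0.0456]
ee_rot: [-0.0, 0.001, 1.0, 0.0]
force: [0.2, 0.4, -1.2]
gripper_width: 0.505
grasp_force: 41.0
```

Request:
carry_out:
  plan:
    - [0,0,1,0,0,0,0]
    - [0,0,0,0,0,0,0]
    - [0,0,0,0,0,0,0]

```text
time: 22.85
tcp_pos: [0.5988, -0.0002, 0.0446]
ee_rot: [-0.0, 0.001, 1.0, -0.0]
force: [-0.4, -0.2, -0.7]
gripper_width: 0.508
grasp_force: 41.0
```

Request:
carry_out:
  plan:
    - [0,0,1,0,0,0,0]
    - [0,0,0,0,0,0,0]
    - [0,0,0,0,0,0,0]

```text
time: 23.15
tcp_pos: [0.5991, -0.0002, 0.044]
ee_rot: [0.0, 0.001, 1.0, -0.0]
force: [-0.5, 0.5, 1.0]
gripper_width: 0.507
grasp_force: 41.2
```

Request:
carry_out:
  plan:
    - [0,0,1,0,0,0,0]
    - [0,0,0,0,0,0,0]
    - [0,0,0,0,0,0,0]

```text
time: 23.45
tcp_pos: [0.5992, -0.0002, 0.044]
ee_rot: [0.0, 0.001, 1.0, -0.0]
force: [-3.4, 0.7, 5.9]
gripper_width: 0.505
grasp_force: 41.8
```

Request:
carry_out:
  plan:
    - [0,0,-1,0,0,0,0.6]
    - [0,0,0,0,0,0,0.7]
    - [0,0,0,0,0,0,0.7]
    - [0,0,-10,0,0,0,0.7]
    - [0,0,-25,0,0,0,0.7]

```text
time: 23.95
tcp_pos: [0.5967, 0.0, 0.0766]
ee_rot: [-0.003, 0.001, 1.0, 0.0]
force: [0.7, -0.7, 0.5]
gripper_width: 0.699
grasp_force: 0.0
```

Request:
carry_out:
  plan:
    - [0,0,-40,0,0,0,0.7]
    - [0,0,-40,0,0,0,0.7]
    - [0,0,-35,0,0,0,0.7]
    - [10,7,-10,0,0,0,0.7]
    - [30,19,0,0,0,0,0.7]

```text
time: 24.45
tcp_pos: [0.5619, 0.0247, 0.2083]
ee_rot: [0.004, 0.002, 1.0, -0.001]
force: [-0.4, 0.3, -0.2]
gripper_width: 0.696
grasp_force: 0.0
```

Request:
carry_out:
  plan:
    - [40,25,0,0,0,0,0.7]
    - [40,25,0,0,0,0,0.7]
    - [35,23,0,0,0,0,0.7]
    - [18,12,0,0,0,8.2,0.7]
    - [0,0,0,0,0,8.2,0.7]

```text
time: 24.95
tcp_pos: [0.4238, 0.1127, 0.204]
ee_rot: [0.0, 0.145, 0.989, 0.0]
force: [0.1, 0.4, -0.5]
gripper_width: 0.699
grasp_force: 0.0
```

Request:
carry_out:
  plan:
    - [0,0,0,0,0,8.2,0.7]
    - [0,0,0,0,0,8.2,0.7]
    - [0,0,0,0,0,8.2,0.7]
    - [0,0,0,0,0,8.2,0.7]
    - [0,0,0,0,0,8.2,0.7]

```text
time: 25.45
tcp_pos: [0.4262, 0.1112, 0.2043]
ee_rot: [0.0, 0.484, 0.875, 0.0]
force: [0.2, -0.4, 0.5]
gripper_width: 0.7
grasp_force: 0.0
```

Request:
carry_out:
  plan:
    - [0,0,0,0,0,8.2,0.7]
    - [0,0,0,0,0,8.2,0.7]
    - [0,0,0,0,0,8.2,0.7]
    - [0,0,0,0,0,8.2,0.7]
    - [0,0,0,0,0,8.1,0.7]

```text
time: 25.95
tcp_pos: [0.4262, 0.1112, 0.2043]
ee_rot: [0.0, 0.759, 0.651, 0.0]
force: [1.7, 0.2, 0.1]
gripper_width: 0.701
grasp_force: 0.0
```

Request:
carry_out:
  plan:
    - [0,0,0,0,0,0,0.7]
    - [0,0,0,0,0,0,0.7]

```text
time: 26.15
tcp_pos: [0.4262, 0.1112, 0.2041]
ee_rot: [0.0, 0.756, 0.654, 0.0]
force: [0.4, 0.2, -0.1]
gripper_width: 0.7
grasp_force: 0.0
```

```bash
python3 go.py .4263 .1113 .036 -8.3;  python3 - <<'E'
from h import *
p,d=vision.snapshot("wrist");cv2.imwrite("pics/w3.png",p[...,::-1])
p,d=vision.snapshot("top");cv2.imwrite("pics/t3.png",cv2.resize(p[100:320,130:500,::-1],None,fx=2,fy=2))
# angles by fitting top-face z slices
C=cloud(d,vision.camera_model("top")).reshape(-1,3)
for n,x,y,z in(("old",.544,.172,.096),("new",.426,.111,.09)):
    k=(np.hypot(C[:,0]-x,C[:,1]-y)<.05)&(abs(C[:,2]-z)<.004);q=C[k][:,:2]
    if len(q)>50:
        c,v=np.linalg.eigh(np.cov(q.T));print(n,len(q),q.mean(0),np.degrees(np.arctan2(v[1,1],v[0,1]))%180)
E
```

```text
after-turn shift [1.000e-01 1.000e-01 1.681e+02] turn [ 0.04 -0.    0.03] t 26.15 q [ 0.02 -0.23  2.16 -0.    1.22  0.17] F [ 0.4  0.2 -0.1]
old 84 [0.56008728 0.18258586] 86.60792377495999
```

View pics/w3.png

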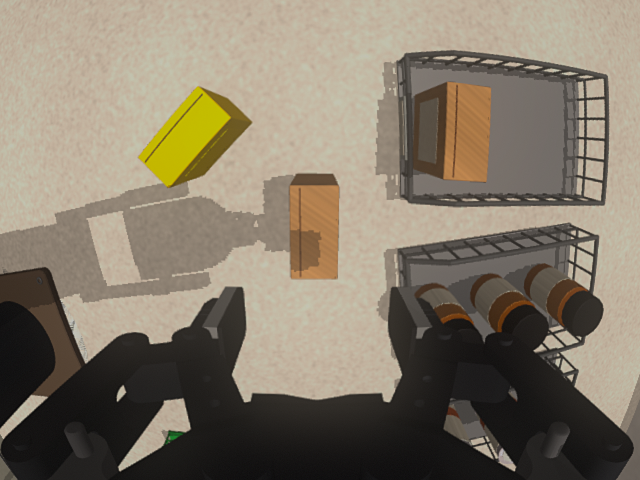

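View pics/t3.png

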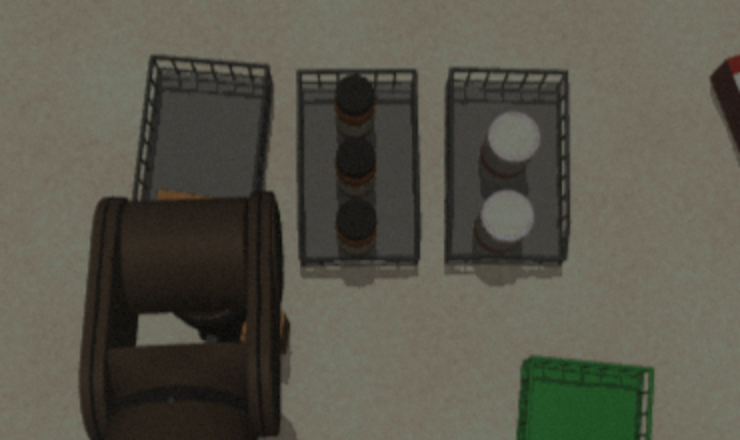

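The three jars stand in line and so do both cans. The wrist view shows the new carton (315,228) square between the fingers. Now I descend and grip it.

Request:
carry_out:
  plan:
    - [0,0,20,0,0,0,0.75]
    - [0,0,40,0,0,0,0.75]
    - [0,0,45,0,0,0,0.75]
    - [0,0,43,0,0,0,0.75]
    - [0,0,20,0,0,0,0.75]
  newtons: 25

```text
time: 26.75
tcp_pos: [0.4232, 0.1111, 0.0319]
ee_rot: [-0.002, 0.757, 0.654, -0.002]
force: [-0.3, -0.1, 0.1]
gripper_width: 0.748
grasp_force: 0.0
```

Request:
carry_out:
  plan:
    - [0,0,0,0,0,0,0.75]
    - [0,0,0,0,0,0,0.75]
    - [0,0,0,0,0,0,0.5]
    - [0,0,0,0,0,0,0.2]
    - [0,0,0,0,0,0,0]

```text
time: 27.25
tcp_pos: [0.4276, 0.1113, 0.0375]
ee_rot: [0.001, 0.757, 0.653, 0.001]
force: [-0.8, -0.6, 5.0]
gripper_width: 0.404
grasp_force: 25.9
```

Request:
carry_out:
  plan:
    - [0,0,0,0,0,0,0]
    - [0,0,0,0,0,0,0]

```text
time: 27.45
tcp_pos: [0.4277, 0.1113, 0.0376]
ee_rot: [0.001, 0.757, 0.653, 0.001]
force: [-0.1, 0.2, 6.3]
gripper_width: 0.408
grasp_force: 26.1
```

Request:
carry_out:
  plan:
    - [0,0,-20,0,0,0,0]
    - [0,0,-40,0,0,0,0]
    - [0,0,-45,0,0,0,0]
    - [0,0,-38,0,0,0,0]
    - [0,0,-17,0,0,0,0]

```text
time: 27.95
tcp_pos: [0.428, 0.1113, 0.2004]
ee_rot: [0.003, 0.757, 0.653, 0.003]
force: [0.4, -0.1, -1.0]
gripper_width: 0.41
grasp_force: 25.4
```

Request:
carry_out:
  plan:
    - [0,0,0,0,0,-2.5,0]
    - [0,0,0,0,0,0,0]
    - [0,0,0,0,0,0,0]

```text
time: 28.25
tcp_pos: [0.4256, 0.1112, 0.1951]
ee_rot: [-0.0, 0.743, 0.669, -0.0]
force: [1.3, 0.8, -1.8]
gripper_width: 0.408
grasp_force: 25.4
```

```bash
python3 go.py .634 .166 .2 -5.8
```

```text
after-turn shift [ 75.6 201.8  -4.9] turn [-0.05  0.01 -0.19] t 28.25 q [ 0.02 -0.22  2.17 -0.    1.2   0.13] F [ 1.3  0.8 -1.8]
```

Request:
carry_out:
  plan:
    - [6,16,0,0,0,0,0]
    - [12,33,0,0,0,0,0]
    - [16,42,0,0,0,0,0]
    - [16,42,0,0,0,0,0]
    - [13,36,0,0,0,0,0]

```text
time: 28.75
tcp_pos: [0.6021, 0.1568, 0.1941]
ee_rot: [-0.001, 0.743, 0.669, -0.001]
force: [0.6, 0.3, -1.4]
gripper_width: 0.408
grasp_force: 25.4
```

Request:
carry_out:
  plan:
    - [9,24,0,0,0,0,0]
    - [4,9,0,0,0,0,0]
    - [0,0,0,0,0,0,0]
    - [0,0,0,0,0,0,0]
    - [0,0,0,0,0,0,0]

```text
time: 29.25
tcp_pos: [0.6337, 0.1657, 0.1954]
ee_rot: [-0.0, 0.743, 0.669, -0.001]
force: [0.3, 0.3, -0.7]
gripper_width: 0.406
grasp_force: 25.5
```

```bash
python3 go.py .634 .166 .043 -5.8;  python3 - <<'E'
from h import *
p,d=vision.snapshot("wrist");cv2.imwrite("pics/w4.png",p[...,::-1])
E
```

```text
after-turn shift [  0.4   0.3 152.4] turn [-0.07  0.02 -0.16] t 29.25 q [ 0.1   0.27  1.66 -0.    1.21  0.21] F [ 0.3  0.3 -0.7]
```

View pics/w4.png

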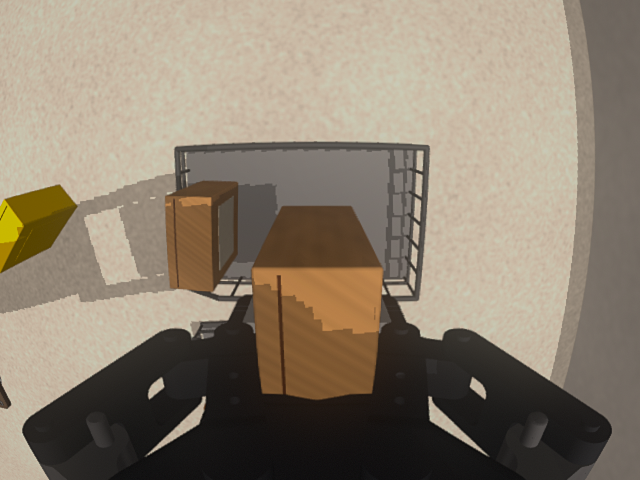

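The held carton (318,300) is square to the basket (180–430 × 145–300) and clear of the old carton (203,235). Lower it.

Request:
carry_out:
  plan:
    - [0,0,15,0,0,0,0]
    - [0,0,35,0,0,0,0]
    - [0,0,40,0,0,0,0]
    - [0,0,35,0,0,0,0]
    - [0,0,15,0,0,0,0]

```text
time: 29.8
tcp_pos: [0.631, 0.1654, 0.0503]
ee_rot: [-0.003, 0.743, 0.669, -0.003]
force: [-1.2, 0.1, -1.2]
gripper_width: 0.409
grasp_force: 25.4
```

Request:
carry_out:
  plan:
    - [0,0,4,0,0,0,0]
    - [0,0,0,0,0,0,0]
    - [0,0,3,0,0,0,0]
    - [0,0,0,0,0,0,0]
    - [0,0,0,0,0,0,0]

```text
time: 30.3
tcp_pos: [0.6358, 0.166, 0.0502]
ee_rot: [0.001, 0.743, 0.669, 0.001]
force: [1.0, 0.7, -0.9]
gripper_width: 0.41
grasp_force: 25.4
```

Request:
carry_out:
  plan:
    - [0,0,1.5,0,0,0,0]
    - [0,0,0,0,0,0,0]
    - [0,0,0,0,0,0,0]

```text
time: 30.6
tcp_pos: [0.6349, 0.1659, 0.0472]
ee_rot: [0.0, 0.743, 0.669, 0.0]
force: [0.2, -0.0, -0.8]
gripper_width: 0.405
grasp_force: 25.4
```

Request:
carry_out:
  plan:
    - [0,0,1,0,0,0,0]
    - [0,0,0,0,0,0,0]
    - [0,0,0,0,0,0,0]

```text
time: 30.9
tcp_pos: [0.6348, 0.1659, 0.046]
ee_rot: [-0.0, 0.743, 0.669, -0.0]
force: [-0.1, 0.1, -1.1]
gripper_width: 0.403
grasp_force: 25.4
```

Request:
carry_out:
  plan:
    - [0,0,1,0,0,0,0]
    - [0,0,0,0,0,0,0]
    - [0,0,0,0,0,0,0]

```text
time: 31.2
tcp_pos: [0.6349, 0.1659, 0.0451]
ee_rot: [-0.0, 0.743, 0.669, -0.0]
force: [-0.6, 0.1, -1.8]
gripper_width: 0.405
grasp_force: 25.4
```

Request:
carry_out:
  plan:
    - [0,0,1,0,0,0,0]
    - [0,0,0,0,0,0,0]
    - [0,0,0,0,0,0,0]

```text
time: 31.5
tcp_pos: [0.6349, 0.1659, 0.0441]
ee_rot: [-0.0, 0.743, 0.669, -0.0]
force: [-0.2, -0.3, -0.4]
gripper_width: 0.408
grasp_force: 25.4
```

Request:
carry_out:
  plan:
    - [0,0,1,0,0,0,0]
    - [0,0,0,0,0,0,0]
    - [0,0,0,0,0,0,0]

```text
time: 31.8
tcp_pos: [0.6351, 0.1659, 0.0436]
ee_rot: [0.0, 0.743, 0.669, 0.0]
force: [-0.8, 0.0, 2.5]
gripper_width: 0.407
grasp_force: 25.7
```

Request:
carry_out:
  plan:
    - [0,0,0.7,0,0,0,0]
    - [0,0,0,0,0,0,0]
    - [0,0,0,0,0,0,0]

```text
time: 32.1
tcp_pos: [0.6352, 0.1659, 0.0437]
ee_rot: [0.0, 0.743, 0.669, 0.0]
force: [-2.7, -0.8, 5.6]
gripper_width: 0.407
grasp_force: 26.1
```

Contact. Release, rise and back away from the view.

Request:
carry_out:
  plan:
    - [0,0,-1,0,0,0,0.5]
    - [0,0,0,0,0,0,0.6]
    - [0,0,0,0,0,0,0.6]
    - [0,0,-10,0,0,0,0.6]
    - [0,0,-25,0,0,0,0.6]

```text
time: 32.6
tcp_pos: [0.6327, 0.1656, 0.0761]
ee_rot: [-0.002, 0.743, 0.669, -0.003]
force: [0.7, 0.3, 1.0]
gripper_width: 0.6
grasp_force: 0.0
```

Request:
carry_out:
  plan:
    - [0,0,-40,0,0,0,0.6]
    - [0,0,-45,0,0,0,0.6]
    - [0,0,-35,0,0,0,0.6]
    - [0,0,-10,0,0,0,0.6]
    - [40,0,0,0,0,0,0.6]

```text
time: 33.1
tcp_pos: [0.641, 0.2028, 0.2123]
ee_rot: [0.002, 0.744, 0.668, 0.002]
force: [0.1, 0.8, -0.2]
gripper_width: 0.598
grasp_force: 0.0
```

Request:
carry_out:
  plan:
    - [45,-10,0,0,0,0,0.6]
    - [45,-10,0,0,0,0,0.6]
    - [45,-10,0,0,0,0,0.6]
    - [45,-10,0,0,0,0,0.6]
    - [30,-10,0,0,0,0,0.6]

```text
time: 33.6
tcp_pos: [0.6098, 0.4224, 0.2069]
ee_rot: [-0.0, 0.742, 0.67, -0.001]
force: [0.5, 0.3, 0.8]
gripper_width: 0.602
grasp_force: 0.0
```

Request:
carry_out:
  plan:
    - [0,0,0,0,0,0,0.6]
    - [0,0,0,0,0,0,0.6]

```text
time: 33.8
tcp_pos: [0.6103, 0.42, 0.207]
ee_rot: [0.0, 0.742, 0.67, -0.001]
force: [-0.1, -0.4, 0.2]
gripper_width: 0.602
grasp_force: 0.0
```

```bash
python3 - <<'E'
from h import *
print(bot.observe()["tcp_pos"],bot.observe()["time"])
p,d=vision.snapshot("scene");cv2.imwrite("pics/s5.png",p[...,::-1])
cl={"scene":cloud(d,vision.camera_model("scene"))}
p,d=vision.snapshot("top");cl["top"]=cloud(d,vision.camera_model("top"))
K={"can_new":(.614,-.166,.093),"jarA":(.599,0,.102),"jarB":(.665,0,.102),"carton_new":(.635,.166,.096),"can_old":(.534,-.155,.093),"jar_old":(.532,.0,.102),"carton_old":(.544,.172,.096)}
for k,(x,y,z) in K.items():
  for n in cl:
    P=cl[n].reshape(-1,3);m=(np.hypot(P[:,0]-x,P[:,1]-y)<(.045 if "carton" in k else .032))&(abs(P[:,2]-z)<.006)
    q=P[m];
    if len(q)<20: print(k,n,len(q));continue
    b=cv2.minAreaRect((q[:,:2]*1000).astype(np.float32))
    print(k,n,len(q),round(float(np.median(q[:,2])),4),np.round(b[0],1),np.round(b[1],1),round(b[2],1))
E
```

```text
[0.61029872 0.41995242 0.20703034] 33.8
can_new scene 918 0.0935 [ 618.2 -167.3] [54.5 53. ] 0.6
can_new top 521 0.0935 [ 617.5 -165. ] [52.9 53.7] 89.1
jarA scene 484 0.1021 [598.3  -1.5] [40.1 39.7] 55.7
jarA top 303 0.1025 [597.    1.1] [40.2 38.9] 24.0
jarB scene 558 0.1022 [665.7  -1.8] [39.9 40. ] 4.2
jarB top 291 0.1025 [6.643e+02 5.000e-01] [37.6 40. ] 88.5
carton_new scene 975 0.096 [636.6 164. ] [70.5 35.9] 84.1
carton_new top 579 0.0964 [636.7 166.9] [70.7 37.1] 84.8
can_old scene 767 0.0936 [ 534.8 -156.6] [54.2 53.8] 24.8
can_old top 542 0.0935 [ 533.9 -154. ] [54.5 53.2] 13.4
jar_old scene 430 0.1019 [531.8  -1.2] [38.4 41.4] 83.1
jar_old top 309 0.1024 [531.3   1.9] [38.8 40.3] 89.1
carton_old scene 818 0.0959 [544.4 169.2] [70.6 37.6] 79.7
carton_old top 595 0.0965 [544.5 171.9] [70.7 36. ] 80.1
```

View pics/s5.png

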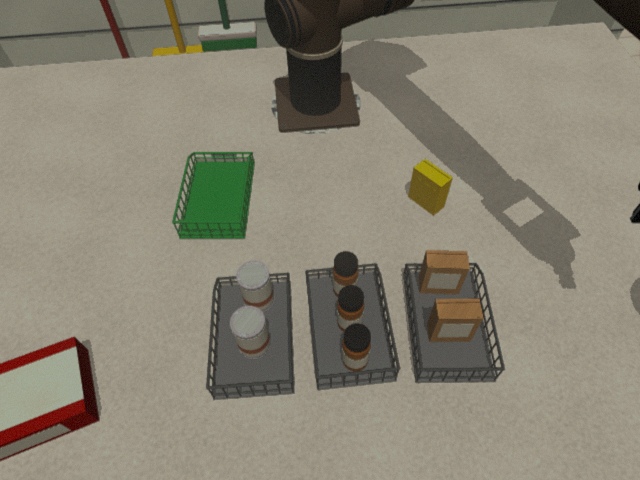

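All four new items stand upright behind their old ones: can (250,330), jars (350,308) and (356,347), carton (455,320). The old ones are where they were, and the carton's angle (84.1–84.8°) matches the basket's (84.2°).

```bash
python3 -c "
from plant import bot
print(bot.hand_in())"
```

```text
the job is handed in; nothing more can be done
None
```

The can, both jars and the carton are standing upright in their baskets behind the old ones, the carton square to its basket, and the job was handed in after about 34 s of the 115 s allowed.

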